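Make up a lab kit case from a plate dispenser and a scoop of cores

ROBOT

A 7-joint arm with a two-finger parallel gripper is mounted at the origin on the work surface. World frame = base frame: x ahead of the robot, y to its left, z up, the work surface at z = 0. Lengths are in m, angles in rad, forces in N, time in s.
With the tool pointing down it reaches from about 0.425 to 0.95 m from the base axis. Payload 4.7 kg.
Tool frame: the origin (TCP) lies on the centre line of the jaws, within the pads' length; the fingertips stand 11 mm ahead of it and the grasp point (between the pads) lies 8 mm behind it; z points along the fingers, y is the line along which they close (so a half turn about z gives the same grasp; the last joint's range is limited). The gripper opens to 87 mm and grips with 3 to 60 N. Pads are 19 mm wide; open, the fingers measure 117 mm over their backs; the gripper's body (75 mm by 190 mm) begins 51 mm behind the grasp point.
Start: joints at [1.122, 0.469, -0.049, 1.532, 0.024, 1.141, -0.082], TCP at [0.275, -0.616, 0.234] pointing down, gripper open.
Joint ranges: [-2.59, 2.59], [-0.33, 1.99], [-1.39, 1.29], [0.1, 2.45], [-1.04, 4.18], [0.21, 1.99], [-2.66, 2.66]. Speed limits (rad/s): [2.57, 2.57, 3.14, 3.14, 3.14, 3.14, 3.14].

INTERFACE

Orientations are given as a rotation vector (axis times angle).
In Python, from rig import move_pose, line_to, movej, move_gripper, wait, ik, capture, PlanningError, finish_job, read_time_s, read_q, read_joint_velocities, read_joint_torque, read_eef_pos, read_eef_rot, read_wrist_force, read_torque, read_finger_gap, read_grip_force gives the robot as it stands. Calls block until the motion is done:
- move_pose(position, orientation): joint-space move of the TCP to a pose.
- line_to(position, ori=None, feed=0.15): straight line of the TCP; ori=None keeps the orientation; feed is the mean speed in m/s.
- movej(angles): joint-space move.
- move_gripper(opening, squeeze=None): finger opening in m; squeeze is the grip in N (None keeps the last); returns when the fingers have stopped.
- wait(seconds).
- ik(position, orientation): joint angles nearest the present ones, or None.
- capture(name): name is "side" or "top"; returns a dict with "frame" (384x512x3 uint8, red, green, blue), "mtx" (3x3 intrinsics, pixels), "extrinsics" (4x4, takes a point from camera to world coordinates). Camera axes: x right, y down, z forward; pixel columns grow to the right and rows downward; lengths in m; the calibration is good to about 2 mm. A picture is of the moment at which its call begins. There is no depth.
A pose or a line that the arm cannot do raises PlanningError and nothing moves.
- finish_job(): hands the job in; it is judged then, once.
Readings, each from a call of its own:
- read_time_s(): time.
- read_q(): joint angles.
- read_joint_velocities(): joint speeds.
- read_joint_torque(): joint torques, N m.
- read_eef_pos(): TCP position.
- read_eef_rot(): TCP orientation.
- read_wrist_force(): force on the tool from outside, world axes, zero at the start.
- read_torque(): the same for the moment, N m.
- read_finger_gap(): finger opening in m.
- read_grip_force(): force on a finger pad.
Only numpy, scipy, OpenCV 4.12 (cv2) and the standard library are available. Lean on these libraries where they do the work, as an engineer would, in place of code of your own. Each camera call takes 0.05 s, during which the arm holds its last target. There are 200 camera calls.

TASK

Make up the kit case. First slide all the copper plates, one after another, out of the bottom of the dispenser (push its red pusher to start each one) and lay them flat in the case's large bay, side by side or neatly on top of each other. Then tip the scoop of ferrite cores into the case's small well so that every core ends up in it, and stand the empty scoop back upright on its green pad; leave the pusher home and do not shove the meter or the can of wipes aside.

Things in the scene. Friction and masses are not known exactly. Their poses are not given: they have to be found in the camera images.
- dispenser: Fixed gravity-fed plate dispenser; origin on the bench under the middle of the stack, z up, outlet towards its -x. Floor 40 mm high. Clear side walls (inner faces y +-27, outer +-40 mm) and blue front gate and rear wall (outer faces x -56, +56 mm) reach 90 mm up; no roof. Gate and rear wall stop 15 mm above the floor: only the bottom plate can slide out; the rest then drop 12 mm.
- rail (a point): Middle of the top of the dispenser's outlet rail, 110 mm in front (-x) of the dispenser's origin. Level with the dispenser's floor (40 mm above the bench), 28 mm wide, so narrower than the plates: fingers can straddle it. It runs 104 mm along x from just before the gate, open at the end; a plate slid right out rests on it. Axes as the dispenser's.
- pusher (a joint): Spring-return pusher at the dispenser's rear. 0 = home, 0.040 m = fully forward (dispenser's -x). Its 10 mm thick blade moves the bottom plate 38 mm, so that about 32 mm of it stick out past the gate and can be gripped across the 50 mm width. The spring takes 4 N at home, 7 N fully in, plus friction of the stack, and sends the pusher home when let go; the plate stays out.
- handle (a point): Centre of the pusher's upright red handle, a block 12 mm (along the dispenser's x) x 50 mm x 55 mm high, from 42 to 97 mm above the bench, 94 mm behind the dispenser's origin (+x) when home; free space behind it. Axes as the dispenser's.
- bay (a point): Centre of the floor of the plate bay, the larger compartment of the black open kit case (fixed; its open lid lies flat on the +x side, 29 mm high). Inside 140 mm (x) x 198 mm (y), floor 8 mm above the bench, walls 45 mm above the bench. Axes: z up, x and y along the case.
- well (a point): Centre of the floor of the core well, the smaller compartment of the same case, next to the bay on the +y side. Inside 140 mm (x) x 110 mm (y), floor 8 mm above the bench, walls 8 mm thick and 45 mm above the bench. Axes as the bay's.
- pad_top (a point): Centre of the top of the fixed green parking pad of the scoop, 170 mm (x) x 130 mm (y) x 3 mm. z up.
- scoop_grip (a point): Middle of the black handle bar of the yellow scoop, a 0.2 kg tray 130 mm long (x), 90 mm wide (y), floor 4 mm, walls 35 mm high on three sides, open at its -x end. The bar bridges its middle along y: 14 mm thick (x), 24 mm high, its centre 68 mm above the scoop's underside, 82 mm clear between its posts. The cores lie loose in it and slide out at a tilt of 30 to 45 degrees.
- meter: Bystander: orange hand-held meter, 150 x 75 x 32 mm, lying flat; origin under its centre.
- wipes: Bystander: white can of wipes, 70 mm diameter, 110 mm high; origin under its centre.
- plate1_center (a point): Centre of a copper heat-spreader plate, 100 mm (x) x 50 mm (y) x 12 mm (z), about 0.16 kg. At the start all the plates lie stacked in the dispenser, x along the dispenser's x. Two or three plates are present.
- plate2_center (a point): Centre of a copper heat-spreader plate, 100 mm (x) x 50 mm (y) x 12 mm (z), about 0.16 kg. At the start all the plates lie stacked in the dispenser, x along the dispenser's x. Two or three plates are present.
- plate3_center (a point): Centre of a copper heat-spreader plate, 100 mm (x) x 50 mm (y) x 12 mm (z), about 0.16 kg. At the start all the plates lie stacked in the dispenser, x along the dispenser's x. Two or three plates are present.
- core1_center (a point): Centre of a ferrite core, a dark block 30 (x) x 24 (y) x 22 mm (z), 35 g, at the start in the scoop. From two to five cores are present.
- core2_center (a point): Centre of a ferrite core, a dark block 30 (x) x 24 (y) x 22 mm (z), 35 g, at the start in the scoop. From two to five cores are present.
- core3_center (a point): Centre of a ferrite core, a dark block 30 (x) x 24 (y) x 22 mm (z), 35 g, at the start in the scoop. From two to five cores are present.
- core4_center (a point): Centre of a ferrite core, a dark block 30 (x) x 24 (y) x 22 mm (z), 35 g, at the start in the scoop. From two to five cores are present.
- core5_center (a point): Centre of a ferrite core, a dark block 30 (x) x 24 (y) x 22 mm (z), 35 g, at the start in the scoop. From two to five cores are present.
Not all that is in view belongs to the job. Leave any black look-alike of the part that bears plate2_center alone.

How it is judged:
On the way, in this order (a step that is already met when the one before it is completed fails the run):
1. the pusher has been pushed in (value of joint pusher above 0.03 m), for 0.1 s.
2. all the plates lie flat in the bay (x of plate1_center in the frame of bay between -0.062 and 0.062 m and y of plate1_center in the frame of bay between -0.092 and 0.092 m and z of plate1_center in the frame of bay between 0 and 0.047 m and angle between the z axis of each of plate1_center, plate2_center, plate3_center and the z axis of bay, either way round below 0.12 rad and linear speed of each of plate1, plate2, plate3 below 0.03 m/s and x of plate2_center in the frame of bay between -0.062 and 0.062 m and y of plate2_center in the frame of bay between -0.092 and 0.092 m and z of plate2_center in the frame of bay between 0 and 0.047 m and x of plate3_center in the frame of bay between -0.062 and 0.062 m and y of plate3_center in the frame of bay between -0.092 and 0.092 m and z of plate3_center in the frame of bay between 0 and 0.047 m), for 0.2 s.
3. the scoop is tipped (over 30 degrees) above the well (angle between scoop_grip's own z axis and vertical above 0.52 rad and horizontal distance between scoop_grip and well below 0.13 m), for 0.2 s.
At the end, for the whole second after the job is handed in: Every plate present lies flat (within 0.12 rad) and at rest in the bay (centre within 62 mm in x and 92 mm in y of the bay's centre, and less than 47 mm above its floor); every core present is inside the well; the scoop stands upright on its pad, within 45 mm of its centre; the pusher is home (all of step 2 and x of core1_center in the frame of well between -0.069 and 0.069 m and y of core1_center in the frame of well between -0.055 and 0.055 m and z of core1_center in the frame of well between 0 and 0.05 m and x of core2_center in the frame of well between -0.069 and 0.069 m and y of core2_center in the frame of well between -0.055 and 0.055 m and z of core2_center in the frame of well between 0 and 0.05 m and x of core3_center in the frame of well between -0.069 and 0.069 m and y of core3_center in the frame of well between -0.055 and 0.055 m and z of core3_center in the frame of well between 0 and 0.05 m and x of core4_center in the frame of well between -0.069 and 0.069 m and y of core4_center in the frame of well between -0.055 and 0.055 m and z of core4_center in the frame of well between 0 and 0.05 m and x of core5_center in the frame of well between -0.069 and 0.069 m and y of core5_center in the frame of well between -0.055 and 0.055 m and z of core5_center in the frame of well between 0 and 0.05 m and horizontal distance between scoop_grip and pad_top below 0.045 m and angle between scoop_grip's own z axis and vertical below 0.08 rad and height (world z) of scoop_grip below 0.078 m and linear speed of scoop below 0.03 m/s and value of joint pusher below 0.006 m); the robot touches nothing.
It fails at once if the meter is shoved aside (over 30 mm) (distance of meter from where it was at the start of the episode above 0.03 m).
It fails at once if the can of wipes is shoved aside (over 30 mm) (distance of wipes from where it was at the start of the episode above 0.03 m).
Of plate3, core3, core4, core5 only 1 to 4 are there at a start; the rules pass over those that are not, and their reading is None.
At some moment in a run one of plate1, plate2, plate3, scoop may be knocked a few centimetres aside while the robot is not near it.
It also fails if it takes over 210 s, if anything falls off the work surface, if the arm or the gripper's body presses on something with over 40 N, if the wrist force passes 120 N, or if a joint passes its speed limit or range.

## Working session

There is one attempt and no reset: what is moved stays moved. The work goes in short steps, each a Python script; the robot and the scene stay as the last script left them, time stands still between calls to the robot, and variables do not carry over. Pictures are saved under pics/ and viewed, at most 17 in all, crops included, and the job is handed in when it is done.

```bash
mkdir -p pics; ls; python3 - <<'E'
from rig import *
import cv2,numpy as np
for n in ("top","side"):
    c=capture(n); cv2.imwrite(f"pics/{n}0.png",cv2.resize(c["frame"][:,:,::-1],(800,600),interpolation=cv2.INTER_CUBIC))
    cv2.imwrite(f"pics/{n}0_raw.png",c["frame"][:,:,::-1])
    print(n,c["mtx"].round(1).tolist(),c["extrinsics"].round(4).tolist())
print(read_eef_pos(),read_eef_rot(),read_time_s())
E
```

```text
pics
top [[388.1, 0.0, 251.9], [0.0, 388.1, 184.0], [0.0, 0.0, 1.0]] [[-0.0416, -0.9754, 0.2163, 0.3602], [-0.9991, 0.0395, -0.0141, -0.0332], [0.0052, -0.2167, -0.9762, 1.0544], [0.0, 0.0, 0.0, 1.0]]
side [[390.2, 0.0, 248.8], [0.0, 390.2, 195.1], [0.0, 0.0, 1.0]] [[-0.9625, -0.1628, 0.2171, 0.3351], [-0.2712, 0.6109, -0.7438, 0.81], [-0.0115, -0.7747, -0.6322, 0.7663], [0.0, 0.0, 0.0, 1.0]]
[ 0.27493411 -0.6159053   0.23256489] [-3.07090988e+00 -6.54341205e-01  7.12591556e-04] 0.1
```

View pics/top0.png

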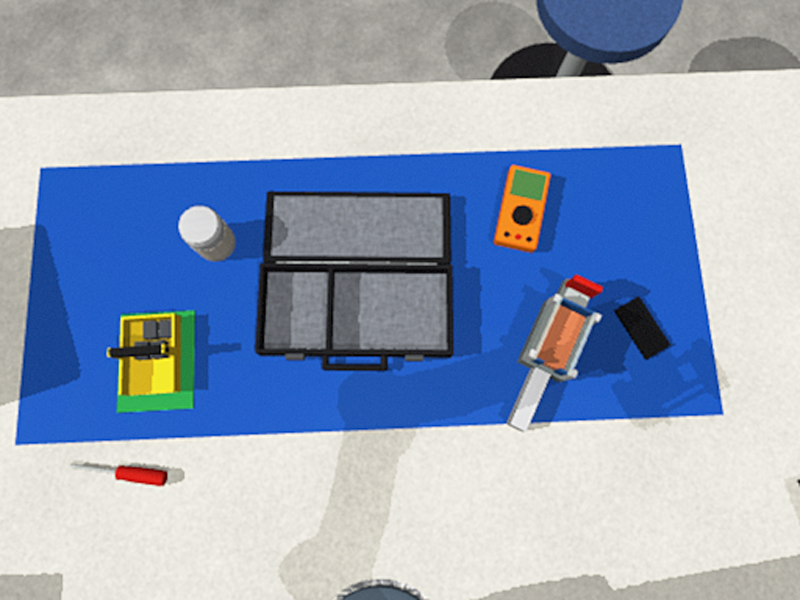

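View pics/side0.png

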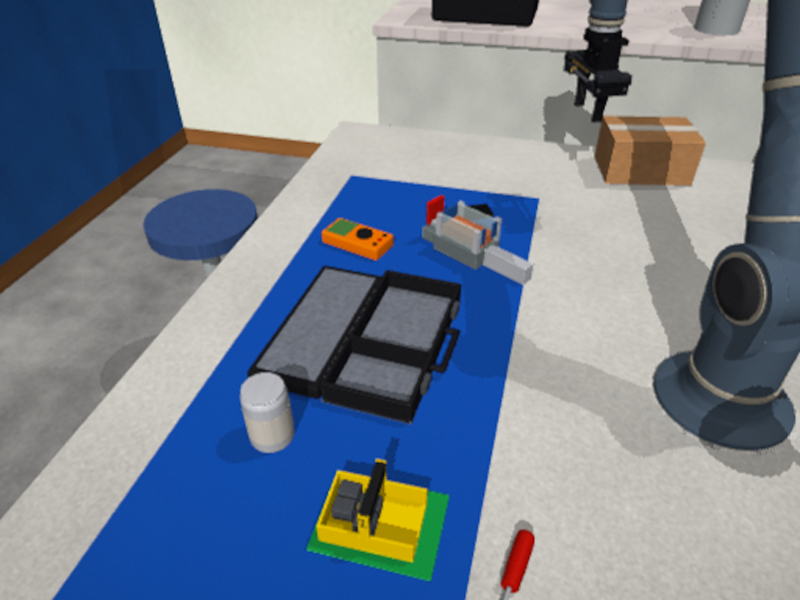

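The top view shows the case (bay 390,310; well 295,310), the dispenser (550,345; red handle 584,288; rail end 522,425), the scoop on its pad (150,355) with its cores at the +x end, the wipes (207,232) and the meter (523,207). Two things could be a plate: the copper one in the dispenser (567,340), and a black block on the bench (642,327). The black block is the look-alike, so I will leave it alone. Next I'll take enlarged crops to confirm this and to measure.

```bash
cat > h.py <<'E'
from rig import *
import cv2,numpy as np
from scipy.spatial.transform import Rotation as R
def cast(c,uv,z):
    uv=np.atleast_2d(uv).astype(float); K=c["mtx"];E=c["extrinsics"]
    d=(np.c_[uv,np.ones(len(uv))]@np.linalg.inv(K).T)@E[:3,:3].T
    return E[:3,3]+d*((z-E[2,3])/d[:,2])[:,None]
def tri(c1,p1,c2,p2):
    P=[c["mtx"]@np.linalg.inv(c["extrinsics"])[:3] for c in (c1,c2)]
    X=cv2.triangulatePoints(P[0],P[1],np.float64(p1).reshape(2,1),np.float64(p2).reshape(2,1)).ravel()
    return X[:3]/X[3]
def proj(c,X):
    X=np.atleast_2d(X);T=np.linalg.inv(c["extrinsics"]);p=(X@T[:3,:3].T+T[:3,3])@c["mtx"].T
    return p[:,:2]/p[:,2:]
def mask(c,lo,hi,box=None):
    h=cv2.cvtColor(c["frame"],cv2.COLOR_RGB2HSV); m=cv2.inRange(h,np.array(lo),np.array(hi))
    if box: b=np.zeros_like(m);x0,y0,x1,y1=box;b[y0:y1,x0:x1]=m[y0:y1,x0:x1];m=b
    return m
def big(m):
    cs,_=cv2.findContours(m,cv2.RETR_EXTERNAL,cv2.CHAIN_APPROX_NONE); return max(cs,key=cv2.contourArea)
def crop(c,box,s,name):
    x0,y0,x1,y1=box; im=cv2.resize(c["frame"][y0:y1,x0:x1,::-1],None,fx=s,fy=s,interpolation=cv2.INTER_CUBIC)
    if name: cv2.imwrite("pics/"+name,im)
    return im
def down(yaw): # tool pointing down, tool y axis (closing) along world angle yaw
    x=np.array([np.sin(yaw),-np.cos(yaw),0]);y=np.array([np.cos(yaw),np.sin(yaw),0]);z=np.array([0,0,-1])
    x=np.cross(y,z); return R.from_matrix(np.c_[x,y,z]).as_rotvec()
E
python3 - <<'E'
from h import *
t=capture("top");s=capture("side")
a=crop(t,(320,165,440,285),5,None);b=crop(s,(260,120,350,190),0+4.4,None)
cv2.imwrite("pics/disp.png",a)
b=crop(s,(260,115,350,190),5,None);e=crop(s,(190,285,300,375),5,None)
cv2.imwrite("pics/dispS.png",b)
d=crop(t,(60,190,140,270),5,None); g=cv2.resize(e,(400,327)); 
cv2.imwrite("pics/scoop.png",np.hstack([d,np.vstack([g,np.zeros((73,400,3),np.uint8)])]))
for nm,lo,hi,box,z in (("green",(45,80,50),(80,255,255),(60,180,140,280),.003),("orange",(8,150,150),(20,255,255),(300,90,370,170),.032),("yellow",(22,120,80),(33,255,255),(60,180,140,280),.039)):
    p=big(mask(t,lo,hi,box))[:,0]; q=cast(t,p,z)[:,:2].astype(np.float32); r=cv2.minAreaRect(q); print(nm,np.round(r[0],4),np.round(r[1],4),round(r[2],1),q.min(0).round(3),q.max(0).round(3))
m=mask(t,(0,0,0),(180,90,60),(150,110,300,240)); p=big(m)[:,0]
for z in (.045,.029):
    q=cast(t,p,z)[:,:2].astype(np.float32);r=cv2.minAreaRect(q);print("case",z,np.round(r[0],4),np.round(r[1],4),round(r[2],1),q.min(0),q.max(0))
E
```

```text
green [0.4819 0.3674] [0.168  0.1282] 0.7 [0.397 0.302] [0.566 0.431]
orange [ 0.7235 -0.2822] [0.0735 0.1517] 74.3 [ 0.644 -0.336] [ 0.804 -0.227]
yellow [0.4893 0.3649] [0.1327 0.1013] 1.2 [0.423 0.314] [0.556 0.417]
case 0.045 [0.6035 0.0169] [0.3278 0.3106] 87.1 [ 0.44921473 -0.14876351] [0.76208687 0.18551475]
case 0.029 [0.6073 0.0177] [0.333  0.3155] 87.1 [ 0.45062602 -0.15059578] [0.76845765 0.18898124]
```

View pics/disp.png

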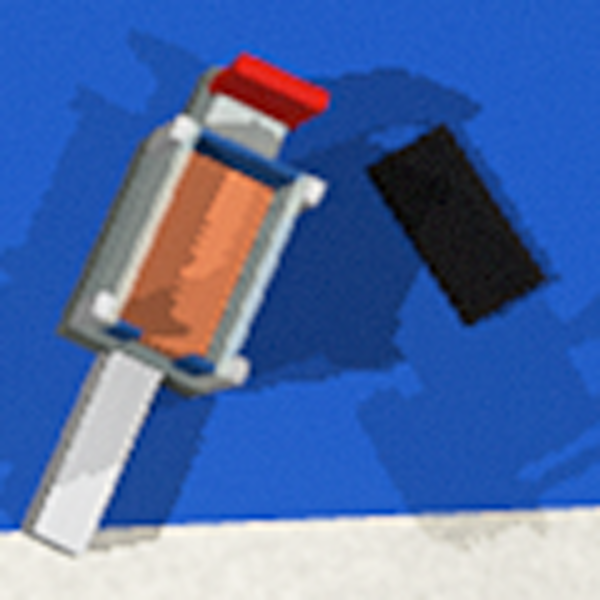

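View pics/dispS.png

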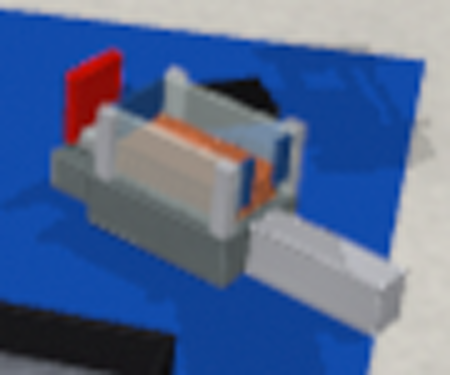

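View pics/scoop.png

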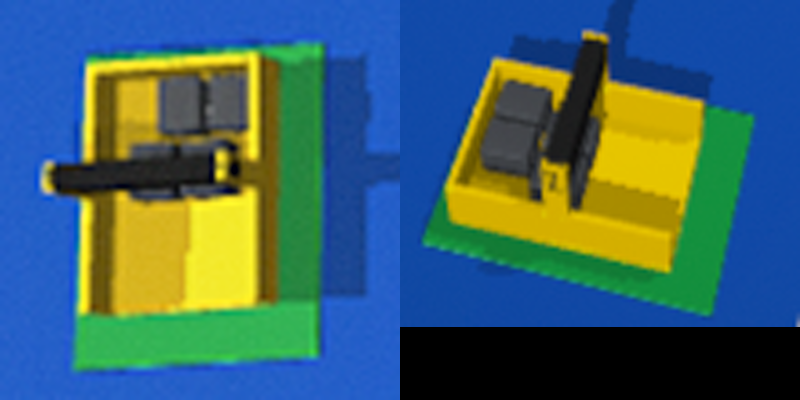

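```bash
python3 - <<'E'
from h import *
t=capture("top");s=capture("side")
C=lambda p:np.array(p)/5+[320,165]
po=cast(t,C([(183,130),(312,190),(107,305),(233,370)]),.09); print("posts",po.round(3).tolist(),po.mean(0))
f=(po[0]+po[1]-po[2]-po[3]);print("yaw",np.degrees(np.arctan2(f[1],f[0])), np.linalg.norm(f)/2,np.linalg.norm(po[0]-po[1]))
re=cast(t,C([(22,528),(78,555),(110,352),(163,372)]),.04);print("rail",re.round(4).tolist())
f=re[2]+re[3]-re[0]-re[1];print("yaw",np.degrees(np.arctan2(f[1],f[0])),"end",re[:2].mean(0))
hh=cast(t,C([(242,55),(330,98),(322,112),(237,68)]),.097);print("handle",hh.mean(0),np.linalg.norm(hh[0]-hh[1]))
f=hh[0]-hh[1]; print("yaw",np.degrees(np.arctan2(f[1],f[0]))-90)
pl=cast(t,C([(200,150),(278,185)]),.076);print("plate back w at .076",np.linalg.norm(pl[0]-pl[1]))
# copper stereo: back-left top corner side crop px (160,118)
S=lambda p:np.array(p)/5+[260,115]
print("copper corner tri",tri(t,C((200,150)),s,S((160,118))), tri(t,C((278,185)),s,S((195,122))))
# case: grey floor contours
T=lambda p:np.array(p)/1.5625
k=cast(t,T([(260,267),(451,267),(257,353),(452,355)]),.045);print("case outer",k.round(4).tolist())
d=cast(t,T([(331,268),(331,352)]),.045);print("divider",d.round(4).tolist())
w=cast(t,T([(200,218)]),.11);print("wipes",w)
D=lambda p:np.array(p)/5+[60,190]
b=cast(t,D([(50,178),(222,164)]),.08);print("bar ends",b)
E
```

```text
posts [[0.545, -0.312, 0.09], [0.511, -0.374, 0.09], [0.458, -0.265, 0.09], [0.423, -0.324, 0.09]] [ 0.48437067 -0.31885578  0.09      ]
yaw -28.752201036119505 0.09996654315185866 0.0704698747238397
rail [[0.3511, -0.2233, 0.04], [0.3365, -0.2507, 0.04], [0.4384, -0.2765, 0.04], [0.427, -0.3031, 0.04]]
yaw -30.697478132876373 end [ 0.34381743 -0.23700179  0.04      ]
handle [ 0.56564634 -0.36283431  0.097     ] 0.04859909807488642
yaw -29.75695496319876
plate back w at .076 0.04295171740080257
copper corner tri [ 0.52301347 -0.32118488  0.08422064] [ 0.50672665 -0.36812695  0.05638084]
case outer [[0.6291, 0.1799, 0.045], [0.6159, -0.1478, 0.045], [0.4815, 0.184, 0.045], [0.4649, -0.14, 0.045]]
divider [[0.6224, 0.0583, 0.045], [0.4781, 0.0611, 0.045]]
wipes [[0.69847111 0.26457348 0.11      ]]
bar ends [[0.48781385 0.41280889 0.08      ]
 [0.49133617 0.32712126 0.08      ]]
```

Crop results:
- **Dispenser:** origin is about (0.484, -0.317) with yaw about -29.6°. The copper stack is inside it at crop (205,255).
- **Look-alike:** the black block at (460,225) is on the bench, outside the dispenser, and will not be touched.
- **Scoop:** four cores are visible, around (205,105) and (185,165), with the open end toward -x.

Next I'll check reach and do the first push.

```bash
cat >> h.py <<'E'
O=np.array([.484,-.3172]);YD=np.radians(-29.6)
BAY=np.array([.545,-.040]);WELL=np.array([.5528,.122]);YC=np.radians(-2.7)
def fr(o,yaw,x,y,z): c,s=np.cos(yaw),np.sin(yaw); return np.array([o[0]+c*x-s*y,o[1]+s*x+c*y,z])
def D(x,y,z): return fr(O,YD,x,y,z)
def B(x,y,z): return fr(BAY,YC,x,y,z)
def W(x,y,z): return fr(WELL,YC,x,y,z)
E
python3 - <<'E'
from h import *
h=np.pi/2
for n,p,y in (("push0",D(.135,0,.062),YD+h),("push1",D(.068,0,.062),YD+h),("grip",D(-.073,0,.045),YD+h),("pull",D(-.148,0,.045),YD+h),("regrip",D(-.113,0,.049),YD+h),("bay",B(0,-.05,.02),YC+h),("bay+",B(0,.05,.02),YC+h),("bar",[.4896,.37,.063],.02),("well",W(.03,0,.15),YC)):
    for k in (0,np.pi):
        q=ik(list(p),list(down(y+k))); print(n,k>0,None if q is None else np.round(q,2))
def tilt(a): return R.from_rotvec([0,0,YC])*R.from_rotvec([0,-a,0])
for k in (0,np.pi):
  for a in (20,35,45,50,55):
    r=(tilt(np.radians(a))*R.from_rotvec(down(k))).as_rotvec(); q=ik(list(W(.03,0,.15)),list(r)); print("tilt",a,k>0,None if q is None else np.round(q,2))
E
```

```text
push0 False [ 0.85  0.76 -0.54  1.55  0.45  0.96  1.23]
push0 True [ 0.47  0.69  0.07  1.58 -0.05  0.87 -1.54]
push1 False [ 0.88  0.67 -0.54  1.73  0.43  0.87  1.21]
push1 True [ 0.47  0.6   0.05  1.75 -0.04  0.79 -1.54]
grip False [ 0.92  0.51 -0.52  2.07  0.41  0.66  1.18]
grip True [ 0.49  0.45  0.02  2.09 -0.01  0.59 -1.57]
pull False [ 0.95  0.42 -0.53  2.23  0.39  0.57  1.18]
pull True [ 0.51  0.37 -0.01  2.26  0.01  0.52 -1.59]
regrip False [ 0.94  0.46 -0.53  2.16  0.39  0.62  1.18]
regrip True [ 0.5   0.4   0.    2.18 -0.    0.56 -1.58]
bay False [ 0.56  0.63 -0.62  1.98  0.56  0.71  1.11]
bay True [ 0.22  0.55 -0.17  2.    0.15  0.6  -1.67]
bay+ False [ 0.42  0.65 -0.68  1.98  0.61  0.73  0.89]
bay+ True [ 0.09  0.56 -0.23  2.    0.22  0.61 -1.91]
bar False [-0.13  0.73 -0.85  1.8   0.67  0.93 -1.25]
bar True [ 0.04  0.92 -1.19  1.79  0.95  1.13  1.69]
well False [ 0.24  0.52 -0.7   1.79  0.39  0.98 -0.67]
well True [ 0.51  0.73 -1.18  1.77  0.74  1.16  2.19]
tilt 20 False [ 0.42  0.47 -0.96  2.02  0.91  0.71 -1.15]
tilt 35 False [ 0.48  0.49 -1.09  2.19  1.51  0.69 -1.73]
tilt 45 False [ 0.5   0.57 -1.17  2.29  1.88  0.86 -2.06]
tilt 50 False [ 0.48  0.61 -1.17  2.34  2.02  0.97 -2.19]
tilt 55 False [ 0.45  0.66 -1.18  2.38  2.15  1.1  -2.28]
tilt 20 True [ 0.55  0.59 -1.18  2.01  1.06  0.84  1.89]
tilt 35 True [ 0.42  0.44 -0.99  2.19  1.49  0.63  1.41]
tilt 45 True [ 0.5   0.57 -1.17  2.29  1.88  0.86  1.08]
tilt 50 True [ 0.48  0.61 -1.17  2.34  2.02  0.97  0.96]
tilt 55 True [ 0.45  0.66 -1.18  2.38  2.15  1.1   0.86]
```

```bash
cat >> h.py <<'E'
RD=list(down(YD-np.pi/2)); RC=list(down(YC-np.pi/2))
def push():
    move_gripper(0.0); move_pose(list(D(.14,0,.20)),RD); line_to(list(D(.135,0,.062)),feed=.2)
    w0=np.array(read_wrist_force())
    line_to(list(D(.085,0,.062)),feed=.08); x=.085; ax=D(1,0,0)-D(0,0,0)
    while x>.058:
        x-=.003; line_to(list(D(x,0,.062)),feed=.06)
        f=(np.array(read_wrist_force())-w0)@ax; print(round(x,3),f.round(1),end="; ")
        if f>16: break
    wait(.25); return x
E
python3 - <<'E'
from h import *
t0=read_time_s();push();c=capture("top");crop(c,(300,150,440,285),4,"push1.png");print(read_time_s()-t0,read_eef_pos(),D(.07,0,.062))
E
```

```text
0.082 6.5; 0.079 7.5; 0.076 8.4; 0.073 8.5; 0.07 8.6; 0.067 12.9; 0.064 20.9; 6.6917 [ 0.54737354 -0.35375303  0.06418761] [ 0.54486465 -0.35177593  0.062     ]
```

View pics/push1.png

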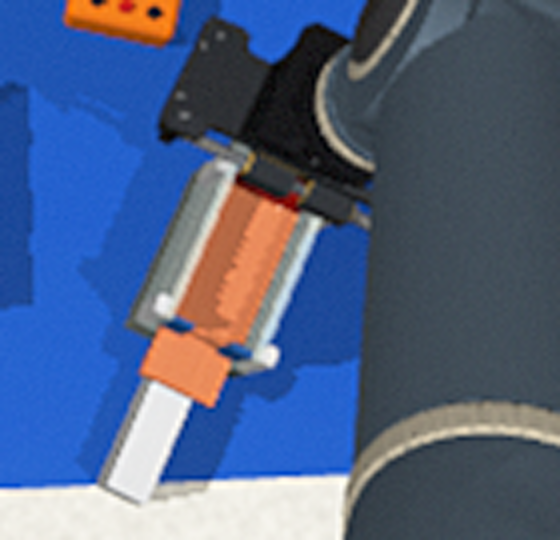

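The pusher is at its stop, and the copper plate sticks out past the gate at crop (185,365). Next I'll grip it, pull it out, regrip it on the rail and place it in the bay.

```bash
cat >> h.py <<'E'
def retreat():
    line_to(list(D(.14,0,.062)),feed=.15); line_to(list(D(.14,0,.20)),feed=.3)
def fetch():
    move_gripper(.075); move_pose(list(D(-.073,0,.15)),RD); line_to(list(D(-.073,0,.045)),feed=.15)
    move_gripper(.03,25); print("gap",read_finger_gap())
    line_to(list(D(-.148,0,.045)),feed=.1); print("gap",read_finger_gap())
    move_gripper(.075); line_to(list(D(-.148,0,.085)),feed=.2); line_to(list(D(-.112,0,.085)),feed=.2); line_to(list(D(-.112,0,.049)),feed=.12)
    move_gripper(.03,40); print("regrip gap",read_finger_gap(),read_grip_force())
    line_to(list(D(-.112,0,.17)),feed=.2)
def place(y,z):
    move_pose(list(B(0,y,.17)),RC); line_to(list(B(0,y,z+.03)),feed=.25); line_to(list(B(0,y,z)),feed=.06)
    move_gripper(.058); wait(.1); line_to(list(B(0,y,.17)),feed=.25)
E
python3 - <<'E'
from h import *
retreat(); fetch(); c=capture("side");crop(c,(180,90,400,255),3.6,"lift1.png"); print(read_finger_gap(),read_time_s())
E
```

```text
gap 0.04992860187886935
gap 0.04992779187517195
regrip gap 0.04963160316042255 39.96701180934906
0.04945389098242684 16.0917
```

View pics/lift1.png

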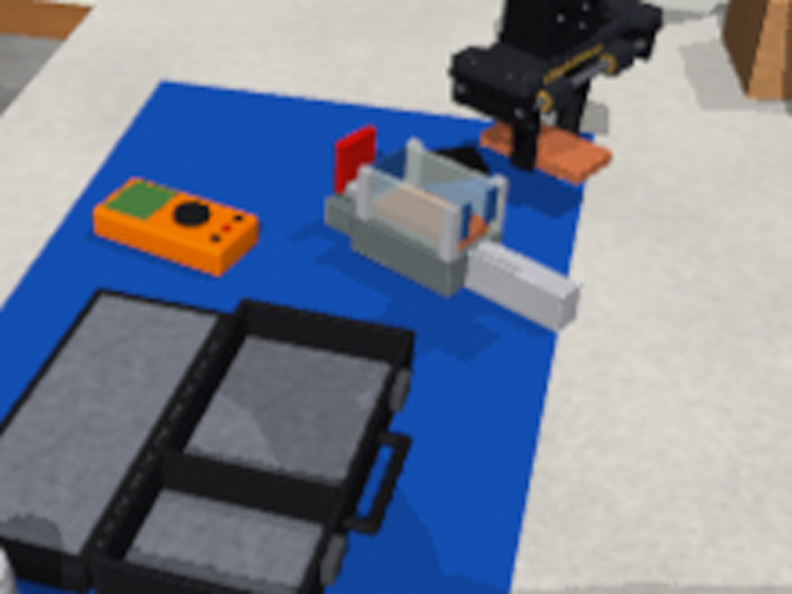

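The plate is held level in the fingers (crop 545,150), and copper is still in the dispenser (430,210). Next I'll place this plate and push out the second one.

```bash
python3 - <<'E'
from h import *
place(-.048,.020); print(read_finger_gap(),read_time_s())
push(); retreat(); c=capture("top"); crop(c,(150,100,440,290),2.7,"p2.png"); print(read_time_s())
m=mask(c,(5,90,90),(16,255,255),(230,160,300,240)); q=cast(c,big(m)[:,0],.02)[:,:2].astype(np.float32);print(cv2.minAreaRect(q))
fetch(); print(read_finger_gap(),read_time_s())
E
```

```text
0.058073947002929636 19.6417
0.082 5.6; 0.079 6.2; 0.076 6.3; 0.073 6.0; 0.07 5.9; 0.067 13.6; 0.064 19.7; 26.9083
((0.5410950183868408, -0.0882498174905777), (0.05136409029364586, 0.09880131483078003), 87.68182373046875)
gap 0.049812703976400606
gap 0.049906209090297124
regrip gap 0.04944683985027419 39.959789514541626
0.04933669600611916 34.6917
```

View pics/p2.png

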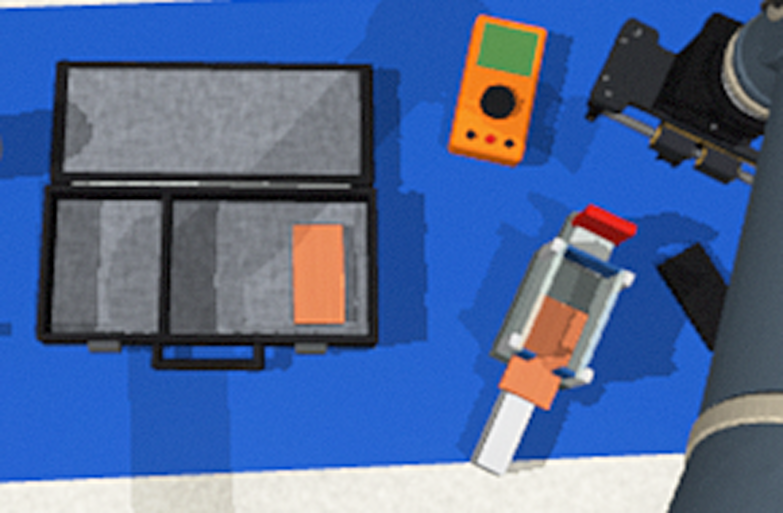

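The first plate lies flat in the bay (318,273). The dispenser floor shows behind the second plate (575,285), so that was the last one and there are two in total. I'll place the second plate and check.

```bash
python3 - <<'E'
from h import *
place(.035,.020); move_pose([.47,.2,.25],list(down(.02))); wait(.3)
c=capture("top"); s=capture("side"); a=crop(c,(50,100,440,290),2.05,None);b=crop(s,(150,100,350,380),1,None); cv2.imwrite("pics/p3.png",a); print(read_time_s())
for b in ((230,160,300,240),(195,160,262,240)):
    m=mask(c,(5,90,90),(16,255,255),(200,165,300,235))
cs,_=cv2.findContours(m,cv2.RETR_EXTERNAL,cv2.CHAIN_APPROX_NONE)
for k in cs:
    if cv2.contourArea(k)>100: print(cv2.minAreaRect(cast(c,k[:,0],.02)[:,:2].astype(np.float32)))
print(B(0,-.048,0),B(0,.035,0))
E
```

```text
39.9417
((0.5411044359207153, -0.08805669844150543), (0.05052652955055237, 0.10001518577337265), 89.27549743652344)
((0.5444657206535339, -0.005568601191043854), (0.04915710538625717, 0.09886018186807632), 87.80471801757812)
[ 0.54273889 -0.08794671  0.        ] [ 0.54664873 -0.00503885  0.        ]
```

View pics/p3.png

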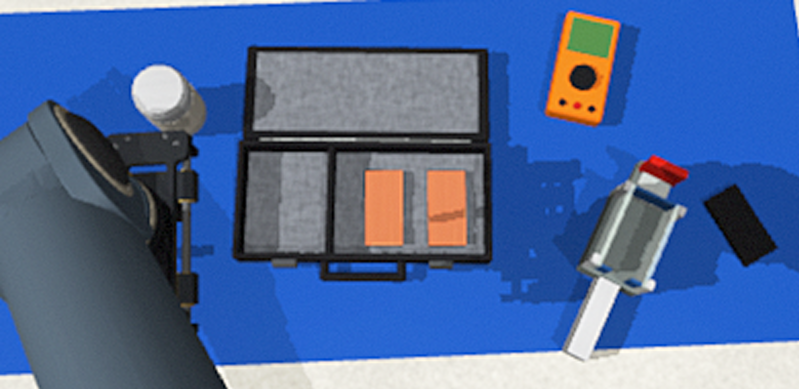

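Both plates lie flat in the bay (385,207 and 447,207). The dispenser is empty and its handle is home. Next I'll re-measure the scoop with the arm out of the way.

```bash
python3 - <<'E'
from h import *
move_pose([.45,-.05,.33],list(down(.02))); move_gripper(.05); wait(.2)
c=capture("top"); s=capture("side"); 
a=crop(c,(60,185,140,275),5,None);b=crop(s,(190,280,300,375),4.5,None)
b=cv2.resize(b,(400,int(b.shape[0]*400/b.shape[1]))); o=np.zeros((450,800,3),np.uint8);o[:450,:400]=a;o[:b.shape[0],400:]=b;cv2.imwrite("pics/sc2.png",o)
q=cast(c,big(mask(c,(22,120,80),(33,255,255),(60,180,140,280)))[:,0],.039)[:,:2].astype(np.float32);print(cv2.minAreaRect(q),read_time_s())
# black bar in both views
for cc,box in ((c,(60,185,140,275)),(s,(190,280,300,375))):
    m=mask(cc,(0,0,0),(180,255,42),box); k=big(m); print(cv2.minAreaRect(k.astype(np.float32)),cv2.contourArea(k))
E
```

```text
((0.48928916454315186, 0.36493220925331116), (0.1327020823955536, 0.1012570858001709), 1.1817501783370972) 41.7583
((86.5, 223.5), (31.0, 9.0), 0.0) 146.5
((239.03211975097656, 313.5596618652344), (9.578263282775879, 36.49318313598633), 16.699243545532227) 220.5
```

View pics/sc2.png

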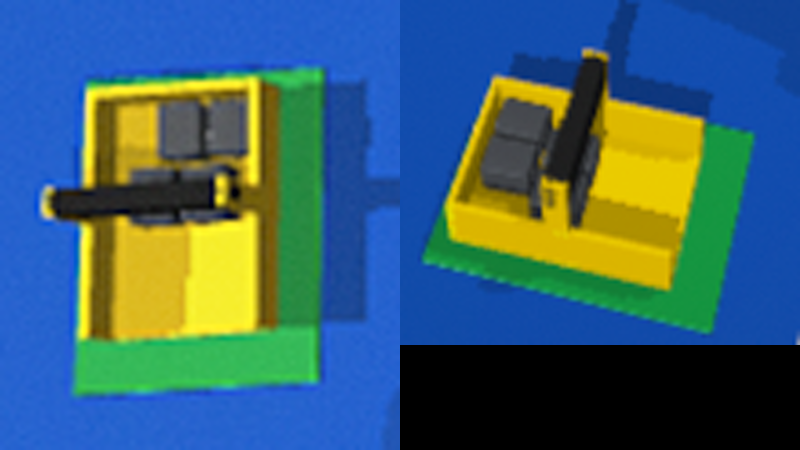

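The scoop is in the same place as before (rim centre at crop 172,208, bar from 50,204 to 228,190), so I'll grip the bar.

```bash
python3 - <<'E'
from h import *
c=capture("top")
r=cast(c,np.array([(85,88),(265,78),(78,338),(262,328)])/5+[60,185],.038);print(r.round(4).tolist(),r.mean(0))
b=cast(c,np.array([(50,202),(225,188)])/5+[60,185],.083);print(b.mean(0),np.degrees(np.arctan2(b[0,1]-b[1,1],b[0,0]-b[1,0]))-90)
p=np.r_[r.mean(0)[:2]*.6+b.mean(0)[:2]*.4,0]; print(p); yaw=np.radians(1.5)
rot=list(down(yaw)); move_gripper(.05)
move_pose([p[0],p[1],.2],rot); w0=np.array(read_wrist_force()); line_to([p[0],p[1],.063],feed=.12); print(np.array(read_wrist_force())-w0)
move_gripper(.0,15); print(read_finger_gap(),read_grip_force(), np.array(read_wrist_force())-w0,read_eef_pos())
move_gripper(.0,50); print(read_finger_gap(),read_grip_force())
line_to([p[0],p[1],.10],feed=.06); print(read_finger_gap(),np.array(read_wrist_force())-w0)
s=capture("side");crop(s,(180,230,320,375),4,"grip.png")
open("p.txt","w").write(repr((p.tolist(),yaw)))
E
```

```text
[[0.5537, 0.4172, 0.038], [0.5552, 0.3223, 0.038], [0.4229, 0.4135, 0.038], [0.4241, 0.3192, 0.038]] [0.48898383 0.36803665 0.038     ]
[0.48964826 0.36799989 0.083     ] 2.2736043171459244
[0.4892496  0.36802194 0.        ]
[-0.93539941 -0.39436967 -0.55729894]
0.01404514544429194 14.999919219408184 [ 0.93203397  0.11071021 -0.19504148] [0.48956807 0.36805191 0.06308285]
0.01380119254181501 49.99999327585101
0.013804293081799765 [-1.13496312  0.60798372 -3.65093428]
```

View pics/grip.png

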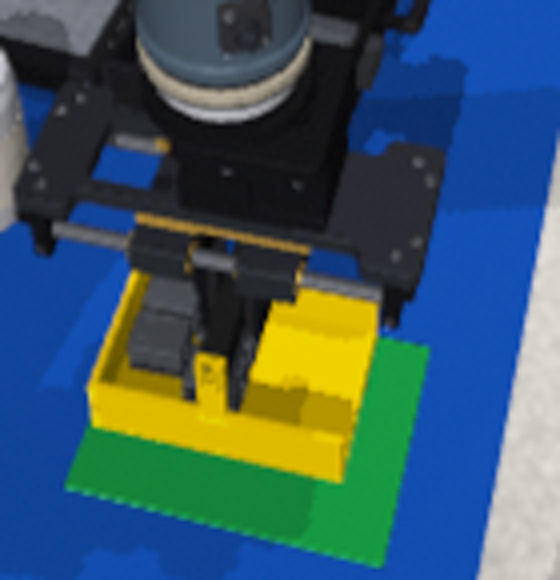

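The scoop hangs level from the bar (crop 215,330) with its cores still in it. I'll carry it over the well and tip it gradually.

```bash
cat >> h.py <<'E'
def tcp_tilt(deg,lx,lz):
    T=R.from_rotvec([0,0,YC])*R.from_rotvec([0,-np.radians(deg),0])
    return list(W(lx,0,lz)-T.apply([-.065,0,-.060])), list((T*R.from_rotvec(down(0))).as_rotvec())
E
python3 - <<'E'
from h import *
p,yaw=eval(open("p.txt").read())
line_to([p[0],p[1],.22],feed=.12)
P,r=tcp_tilt(0,.03,.12); line_to([P[0],P[1],.22],r,feed=.12); 
for d,z,f in ((0,.12,.1),(8,.10,.05),(16,.08,.05),(22,.065,.04),(27,.06,.03),(31,.058,.03),(35,.058,.02),(39,.058,.02),(43,.058,.02)):
    P,r=tcp_tilt(d,.03,z); line_to(P,r,feed=f); 
wait(.4)
c=capture("side");a=crop(c,(180,130,320,300),3.5,None);t=capture("top");b=crop(t,(140,130,260,245),2.5,None)
o=np.zeros((600,800,3),np.uint8);o[:a.shape[0],:a.shape[1]]=a;o[:b.shape[0],495:495+b.shape[1]]=b[:,:305];cv2.imwrite("pics/tip.png",o)
print(read_time_s(),read_finger_gap(),read_wrist_force(),read_q())
E
```

```text
55.0083 0.013428544993617795 [-0.37549899  0.05366013 -1.44011755] [-0.0446228   0.32880554 -0.44818626  2.28415332  1.8871197   0.47798532
 -2.22146323]
```

View pics/tip.png

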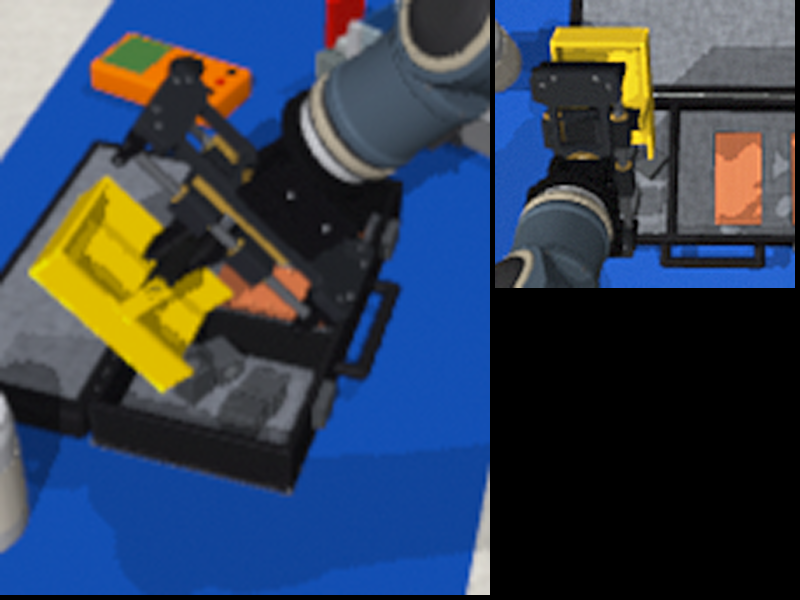

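The cores are in the well (245,385) and the scoop floor looks empty. I'll tip it to 50° to be sure, raise it, level it and set it back on the pad.

```bash
python3 - <<'E'
from h import *
p,yaw=eval(open("p.txt").read())
P,r=tcp_tilt(49,.03,.062); line_to(P,r,feed=.02); wait(.4)
for d,z in ((49,.13),(30,.14),(15,.15),(0,.16)):
    P,r=tcp_tilt(d,.03,z); line_to(P,r,feed=.07)
c=capture("top");a=crop(c,(140,150,260,245),4,None)
rot=list(down(yaw)); line_to([p[0],p[1],.21],rot,feed=.15); wait(.2)
c=capture("top");a=crop(c,(140,150,310,245),4.6,"well.png")
w0=np.array(read_wrist_force()); line_to([p[0],p[1],.085],feed=.12)
z=.066
for z in (.067,.065,.064,.063,.062):
    line_to([p[0],p[1],z],feed=.02); f=(np.array(read_wrist_force())-w0)[2]; print(z,f.round(2))
    if f>2.5: break
print(read_eef_pos(),read_time_s())
E
```

```text
0.067 -0.52
0.065 0.16
0.064 -0.78
0.063 -0.18
0.062 6.73
[0.48936247 0.36813223 0.06304062] 65.0833
```

View pics/well.png

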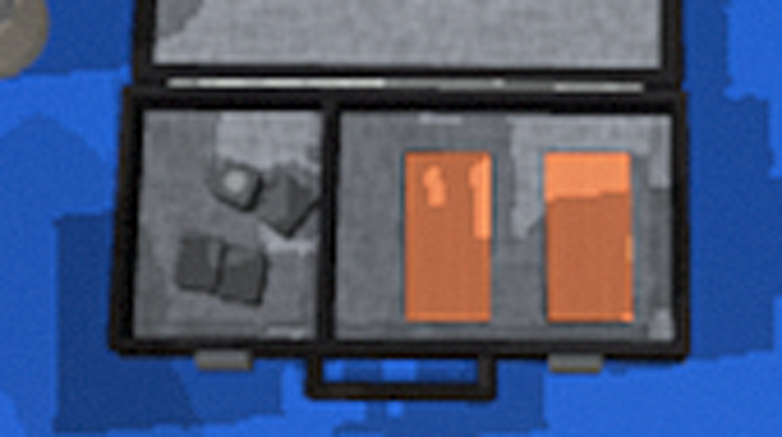

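All four cores are in the well (235,187; 290,203; 200,262; 243,273), and both plates are flat in the bay. I'll release the scoop, back off and check everything.

```bash
python3 - <<'E'
from h import *
p,yaw=eval(open("p.txt").read())
move_gripper(.04); wait(.2); line_to([p[0],p[1],.22],feed=.12); move_pose([.45,-.25,.35],RC); wait(.5)
c=capture("top"); s=capture("side")
a=crop(c,(55,150,225,280),4,None); b=crop(s,(180,160,320,375),2,None)
a=cv2.resize(a,(510,390)); o=np.zeros((430,800,3),np.uint8);o[:390,:510]=a;o[:430,515:795]=b[:,:280];cv2.imwrite("pics/end.png",o)
q=cast(c,big(mask(c,(22,120,80),(33,255,255),(60,180,140,280)))[:,0],.039)[:,:2].astype(np.float32);print(cv2.minAreaRect(q),read_time_s())
q=cast(c,big(mask(c,(0,120,80),(4,255,255),(350,160,410,220)))[:,0],.097).mean(0);print("handle",q)
E
```

```text
((0.5029078722000122, 0.4047298729419708), (0.13256056606769562, 0.1065744087100029), 2.4236717224121094) 70.375Traceback (most recent call last):
  File "<stdin>", line 8, in <module>
  File "h.py", line 20, in big
    cs,_=cv2.findContours(m,cv2.RETR_EXTERNAL,cv2.CHAIN_APPROX_NONE); return max(cs,key=cv2.contourArea)
                                                                             ~~~^^^^^^^^^^^^^^^^^^^^^^^^
ValueError: max() iterable argument is empty
```

View pics/end.png

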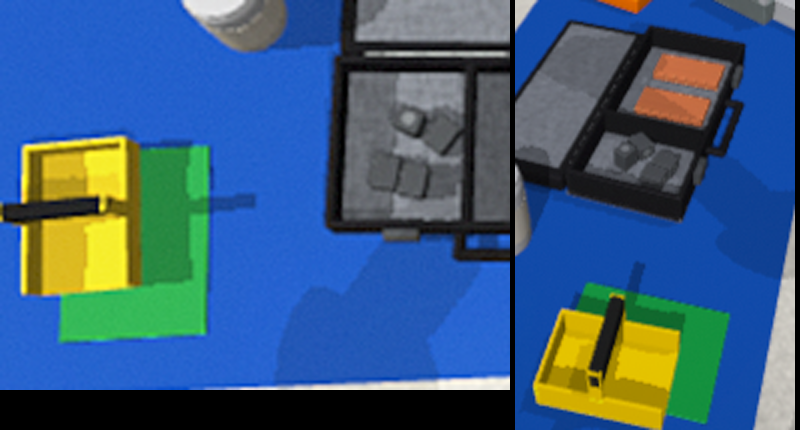

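Between release and this picture the scoop was knocked about 42 mm aside, to roughly (0.503, 0.408). It is still level on the edge of the pad, and the cores and plates are fine. I'll grip it again and set it in the middle of the pad.

```bash
python3 - <<'E'
from h import *
p=[.5029,.4078]; yaw=np.radians(2.7); g=[.482,.367]
move_gripper(.05); move_pose([*p,.2],list(down(yaw))); w0=np.array(read_wrist_force()); line_to([*p,.063],feed=.1); print(np.array(read_wrist_force())-w0)
move_gripper(0,15); move_gripper(0,40); print(read_finger_gap())
line_to([*p,.085],feed=.06); line_to([*g,.085],list(down(np.radians(1))),feed=.06); wait(.2); w0=np.array(read_wrist_force())
for z in (.067,.065,.064,.063,.062,.061):
    line_to([*g,z],feed=.02); f=(np.array(read_wrist_force())-w0)[2]; print(z,f.round(2))
    if f>2.5: break
move_gripper(.04); wait(.2); line_to([*g,.22],feed=.12); move_pose([.45,.0,.35],RC); wait(.5)
c=capture("top"); s=capture("side")
a=cv2.resize(crop(c,(55,100,435,280),1.4,None),(530,250)); a2=crop(c,(60,190,140,275),2,None);b=crop(s,(180,160,320,375),1.9,None); o=np.zeros((430,800,3),np.uint8);o[:250,:530]=a;o[255:255+a2.shape[0],:a2.shape[1]]=a2;o[:b.shape[0],533:533+b.shape[1]]=b[:,:267];cv2.imwrite("pics/end2.png",o)
q=cast(c,big(mask(c,(22,120,80),(33,255,255),(60,180,140,280)))[:,0],.039)[:,:2].astype(np.float32);print(cv2.minAreaRect(q),read_time_s())
E
```

```text
[ 0.6478624  -0.54896412  0.10725619]
0.014017103007861957
0.067 0.31
0.065 -0.01
0.064 0.39
0.063 0.33
0.062 6.56
((0.4805755317211151, 0.36212843656539917), (0.13259589672088623, 0.10072677582502365), 0.9024149179458618) 83.9167
```

View pics/end2.png

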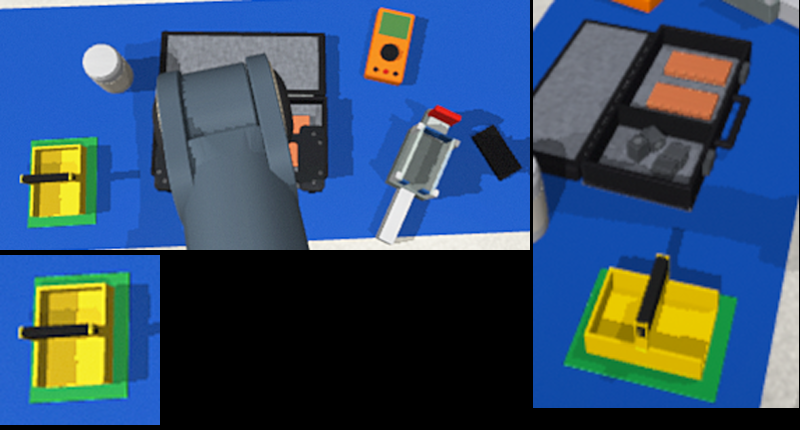

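The scoop now stands in the middle of its pad (side view 652,320). The cores are in the well, the plates are flat in the bay, the handle is home, and the meter and can have not moved. I'll hand the job in.

```bash
python3 -c "
from rig import *
print(finish_job())"
```

```text
the job is handed in; nothing more can be done
None
```

I handed the job in at about 84 s of the 210 s limit; the hand-in call gave no verdict. In the last pictures both copper plates lay flat in the bay and all four cores I could see were in the well. The empty scoop, knocked aside once and put back, stood upright in the middle of its pad; the pusher was home, and the meter, can and black look-alike had not visibly moved.

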